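Raise the engraving mill's guard window to its height tab

ROBOT

A 6-joint arm with a two-finger parallel gripper is mounted at the origin on the work surface. World frame = base frame: x ahead of the robot, y to its left, z up, the work surface at z = 0. Lengths are in mm, angles in rad, forces in N, time in s.
With the tool pointing down it reaches from about 375 to 900 mm from the base axis. Payload 3.1 kg.
Tool frame: the origin (TCP) lies midway between the tips of the shut fingers; the grasp point (between the pads) lies 19 mm behind it (bot.grasp_offset is the distance from the TCP to the grasp point, in mm); x points along the fingers, z is the direction in which the jaws open and shut, and the axes are right-handed (so a half turn about x gives the same grasp; the last joint's range is limited). The gripper opens to 87 mm and grips with 3 to 60 N. Pads are 19 mm wide; open, the fingers measure 117 mm over their backs; the gripper's body (75 mm by 190 mm) begins 51 mm behind the grasp point.
Start: joints at [0.957, 0.527, 1.433, -0, 1.181, -0.178], TCP at [263.793, 566.577, 199.348] pointing down, gripper open.
Joint ranges: [-3.08, 3.08], [-0.75, 2.2], [0.22, 2.44], [-1.43, 4.57], [0, 2.65], [-2.85, 2.85]. Speed limits (rad/s): [2.79, 2.79, 3.14, 3.14, 3.14, 3.14].

INTERFACE

Orientations are given as a unit quaternion [w, x, y, z].
In Python, from cell import bot gives the robot as it stands. The module is installed in compiled form; this text tells all that it offers.
- The arm moves only by the tool drive_tool, never from a script. Its argument "targets" is one flat list of numbers, 6 for each row, row after row: the shift along the tool's x, y, z in m, then the turn, a rotation vector about the tool's x, y, z in degrees. A call has exactly 5 rows; each row shifts and turns the commanded pose from where the row before left it, along the tool's axes as they then stand; what a row does not reach is not made up. A row lasts 1/12 s, in which the tool goes at most 41.7 mm and 7.16 degrees, less where a joint would pass 70% of its speed; a pose out of reach is approached as far as the arm can. A call with a gripper value outside its range is refused whole. "grip" is the finger opening in m, from 0 to 0.087, set as the call begins (left out, the last holds). The fingers move at their own pace and stop on an object; "grip_force" is the grip in N (left out, the last holds). Time passes only in rows, so rows that do not move let the fingers close, or fill a call up. It gives the time, the measured TCP pose, the force and the opening at its end, in the units of the state.
- bot.get_obs(): the state, without advancing time (a new reading comes with each control period).
- bot.read_camera(name): name is "side" or "top" or "wrist"; returns a dict with "img" (420x560x3 uint8, red, green, blue), "fx", "fy", "cx", "cy" (pixels), "world_from_camera" (4x4, takes a point from camera to world coordinates); the wrist camera has in their place "tool_from_camera" (4x4, takes a point from camera to tool coordinates, whose origin is the TCP and whose axes are the tool frame's). Camera axes: x right, y down, z forward; pixel columns grow to the right and rows downward; lengths in mm; the calibration is good to about 2 mm. A picture is of the moment at which its call begins: read the wrist's pose just before it. There is no depth.
- bot.hand_in(): hands the job in, once; it reports no verdict.
The state is a dict: "time": time; "qpos": joint angles; "joint_vel": joint speeds; "joint_efforts": joint torques, N m; "tool_pos": TCP position; "tcp_rot": TCP orientation; "ft_force": force on the tool from outside, world axes, zero at the start; "ft_torque": the same for the moment, N m; "gripper_width": opening from 0.0 (shut) to 1.0 (fully open).
Only numpy, scipy, OpenCV 4.12 (cv2) and the standard library are available. Lean on these libraries where they do the work, as an engineer would, in place of code of your own. Each camera call takes 0.05 s, during which the arm holds its last target.

TASK

Open the clear guard window of the bench engraving mill to its set height: with the fingertips under its black lip, push it up until its red pointer is level with the yellow height tab on the side rail, within the width of the tab, then take the hand away; the window is counterweighted and stays where it is left. Only push it - do not pinch the lip - and leave the tab and the tooling around it where they are.

Things in the scene. Friction and masses are not known exactly. Their poses are not given: they have to be found in the camera images.
- guard (a joint): how far the guard window has slid up along its sloping rails, in m: 0 closed, 0.14 at the top stop. Clear pane in an aluminium frame, 376 mm wide and 170 mm tall, about 0.9 kg, balanced by two steel counterweights beside the rails; it slides up a slope leaning back 30 degrees from vertical, needs 3 to 6 N along it either way, and stays where it is left
- lip_nose (a point): middle of the lower front edge of the window's black lip, a straight shelf 160 mm long (along y), 8 mm thick (4 mm in its front 8 mm), standing out 35 mm square to the window. Axes: z up the slope, x square into the window (forward and down), y along the lip. Underside runs 35 mm in +x to the window's bottom rail, which goes on 35 mm below it; free space beneath. 131 mm above table when shut
- pointer (a point): tip of the red pointer on the window's right edge (seen from the robot); moves with the window. Same axes as lip_nose
- tab_mid (a point): the yellow height tab clamped on the right-hand rail, 50 mm long and 16 mm wide up the slope; this point is the middle of its inner end, beside the pointer's path. Axes as lip_nose: the window is set when pointer and tab_mid are level along z. It stands 50 to 128 mm up the slope from the closed window's pointer. Not to be moved
- mill: the bench engraving mill, cream plinth 330 mm deep, 440 mm wide and 75 mm high, over it a clear enclosure, 375 mm high over all, with a front sloping back 30 degrees. Origin on the table under its centre, x from front to back; it stands fast
- oil: white plastic oil bottle with red cap, 54 mm across, 150 mm high, standing in front of one end of the mill; origin at the centre of its foot
- holder: steel taper tool holder standing on its nut, taper up, 63 mm across, 112 mm high, in front of the other end of the mill; origin at the centre of its foot
- spanner: spanner 170 mm long lying flat on the table before the mill; origin at its middle
- case: grey plastic cutter case, 85 x 130 x 43 mm, lying on the table to the right; origin at the centre of its underside
- drill_chuck: dark drill chuck, 50 mm across, 80 mm high, standing on the table to the left; origin at the centre of its foot
- shell_mill: brass-coloured shell mill, 64 mm across, 42 mm high, standing on the table to the left; origin at the centre of its foot

How it is judged (in metres and radians):
On the way:
1. the fingertips push under the lip and the closed window starts to rise (contact force between the fingers and guard_c0 above 1 N and value of joint guard between 0.003 and 0.04 m), for 0.05 s.
At the end, for the whole second after the job is handed in: The window rests, let go, with the tip of its red pointer level with the middle of the yellow tab to within 8 mm up or down the slope (inside the 16 mm width of the tab); the tab has not moved by 4 mm, nor any of the tooling by 20 mm (z of pointer in the frame of tab_mid between -0.008 and 0.008 m and velocity of joint guard between -0.004 and 0.004 m/s and distance of tab_mid from where it was at the start of the episode below 0.004 m and distance of each of oil, holder, spanner, case, drill_chuck, shell_mill from where it was at the start of the episode below 0.02 m); the robot touches nothing.
It fails at once if the lip is pinched (pressed from above and below at once) (contact force between the fingers and guard_c0 above 1.5 N and contact force between the fingers and guard_c1 above 1.5 N).
It fails at once if the yellow height tab is moved (distance of tab_mid from where it was at the start of the episode above 0.004 m).
It fails at once if tooling on the table is pushed, lifted or knocked over (distance of any of oil, holder, spanner, case, drill_chuck, shell_mill from where it was at the start of the episode above 0.02 m or angle between any of oil, holder, spanner, case, drill_chuck, shell_mill's own z axis and vertical above 0.3 rad).
It also fails if it takes over 34 s, if anything falls off the work surface, if the arm or the gripper's body presses on something with over 40 N, if the wrist force passes 120 N, or if a joint passes its speed limit or range.

## Working session

There is one attempt and no reset: what is moved stays moved. The work goes in short steps, Python scripts to look and compute and a tool call to move; the robot and the scene stay as the last step left them, time stands still between calls to the robot, and variables do not carry over. Pictures are saved under pics/ and viewed, and the job is handed in when it is done.

Besides the shell and the picture viewer there is one more tool, called after ">>>" as name(argument=value, ...) on one line, values as JSON. drive_tool: Moves the arm, as the interface text tells. Its arguments: {"type":"object","properties":{"targets":{"type":"array"},"grip":{"type":"number"},"grip_force":{"type":"number"}},"required":["targets"]}

```bash
mkdir -p pics; cat > h.py <<'E'
import numpy as np,cv2
from scipy.spatial.transform import Rotation as R
from cell import bot
def snap(n,f):
    o=bot.get_obs(); c=bot.read_camera(n)
    cv2.imwrite(f'pics/{f}.png',c['img'][:,:,::-1]); 
    import pickle; pickle.dump((o,c),open(f'pics/{f}.pkl','wb'))
    return o,c
def load(f):
    import pickle; return pickle.load(open(f'pics/{f}.pkl','rb'))
def T(o,c):
    if 'world_from_camera' in c: return np.array(c['world_from_camera'])
    q=o['tcp_rot']; M=np.eye(4); M[:3,:3]=R.from_quat([q[1],q[2],q[3],q[0]]).as_matrix(); M[:3,3]=o['tool_pos']
    return M@np.array(c['tool_from_camera'])
def ray(f,u,v):
    o,c=load(f); M=T(o,c); d=M[:3,:3]@np.array([(u-c['cx'])/c['fx'],(v-c['cy'])/c['fy'],1]); return M[:3,3],d/np.linalg.norm(d)
def tri(rs):
    A=np.zeros((3,3));b=np.zeros(3)
    for p,d in rs:
        P=np.eye(3)-np.outer(d,d);A+=P;b+=P@p
    x=np.linalg.solve(A,b); return x,[np.linalg.norm((np.eye(3)-np.outer(d,d))@(x-p)) for p,d in rs]
def onplane(r,p0,n):
    p,d=r; return p+d*np.dot(p0-p,n)/np.dot(d,n)
def proj(f,X):
    o,c=load(f); M=np.linalg.inv(T(o,c)); X=np.atleast_2d(X); Y=X@M[:3,:3].T+M[:3,3]
    return np.c_[Y[:,0]/Y[:,2]*c['fx']+c['cx'],Y[:,1]/Y[:,2]*c['fy']+c['cy']]
E
python3 - <<'E'
from h import *
print(bot.get_obs())
for n in('side','top','wrist'):
    o,c=snap(n,n+'0'); print(n,c['fx'],c['cx'],c['cy'],np.round(T(o,c),3).tolist())
E
```

```text
{'time': 0.0, 'qpos': array([ 9.56479910e-01,  5.28457931e-01,  1.43388100e+00, -4.61389792e-05,
        1.18140946e+00, -1.78518287e-01]), 'joint_vel': array([-0.00191223,  0.00056538,  0.00016128, -0.000946  ,  0.00083931,
        0.00124534]), 'joint_efforts': array([ 8.26473879e-04, -4.40050292e+01, -1.76597178e+01,  6.34914148e-02,
        5.83246630e-02, -1.48025256e-04]), 'tool_pos': array([263.37508667, 565.93952406, 198.38353305]), 'tcp_rot': array([ 0.59556312, -0.38039549,  0.59696214,  0.37978948]), 'ft_force': array([-0.71050109, -0.89737367, -0.55419822]), 'ft_torque': array([-0.02080563,  0.06221362,  0.00726228]), 'gripper_width': 0.9997764205077192}
side 447.2725109314786 279.8117676132206 205.40421043075864 [[0.994, -0.066, 0.089, 458.754], [-0.11, -0.672, 0.733, -814.008], [0.011, -0.738, -0.675, 902.318], [0.0, 0.0, 0.0, 1.0]]
top 425.01116705899494 286.8760207835334 208.1358187009118 [[0.016, -0.991, 0.13, 420.241], [-1.0, -0.014, 0.015, 5.767], [-0.013, -0.13, -0.991, 1183.024], [0.0, 0.0, 0.0, 1.0]]
wrist 331.53744054100383 281.54094522394587 210.56868318935872 [[0.423, 0.879, 0.221, 202.861], [0.906, -0.41, -0.104, 595.071], [-0.001, 0.244, -0.97, 383.097], [0.0, 0.0, 0.0, 1.0]]
```

View pics/side0.png

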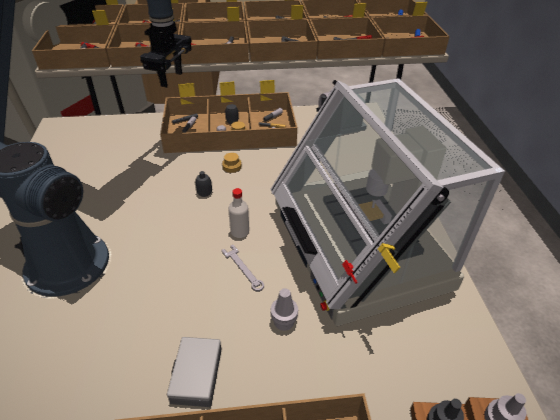

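View pics/top0.png

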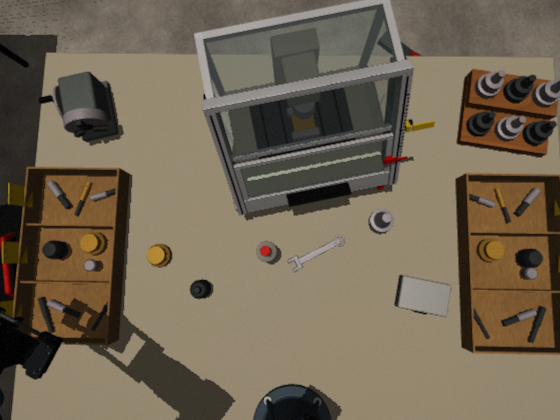

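View pics/wrist0.png

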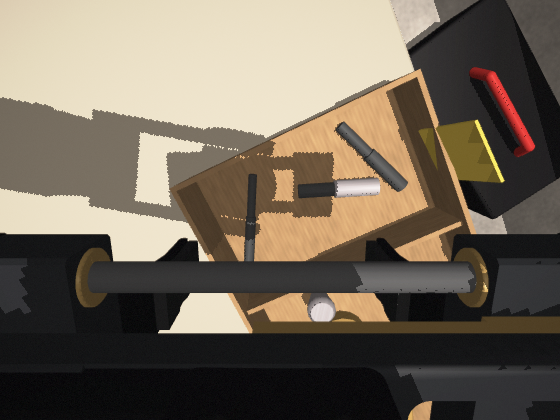

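The side view shows the mill, the red pointer at about (350,270), the yellow tab at about (388,255) and the lip at about (300,230). The top view shows the lip at (320,194), the pointer at (395,160) and the tab at (418,126). I'll zoom in on these.

```bash
python3 - <<'E'
from h import *
a=load('top0')[1]['img'][100:230,220:450]; b=load('side0')[1]['img'][160:330,260:440]
cv2.imwrite('pics/topz.png',cv2.resize(a[:,:,::-1],None,fx=3.4,fy=3.4,interpolation=cv2.INTER_NEAREST))
cv2.imwrite('pics/sidez.png',cv2.resize(b[:,:,::-1],None,fx=3.5,fy=3.5,interpolation=cv2.INTER_NEAREST))
for n in('top0','side0'):
    im=load(n)[1]['img']; h=cv2.cvtColor(im,cv2.COLOR_RGB2HSV)
    for nm,lo,hi in(('red',(0,150,90),(6,255,255)),('yel',(22,150,90),(32,255,255)),):
        m=cv2.inRange(h,lo,hi); 
        k,l,s,ce=cv2.connectedComponentsWithStats(m)
        for i in range(1,k):
            if s[i,4]>12:
                pts=np.argwhere(l==i)[:,::-1]; e=[pts[pts[:,0].argmin()].tolist(),pts[pts[:,0].argmax()].tolist(),pts[pts[:,1].argmin()].tolist(),pts[pts[:,1].argmax()].tolist()]
                print(n,nm,s[i].tolist(),ce[i].round(1),e)
E
```

```text
top0 red [410, 52, 10, 4, 27] [414.3  53.9] [[410, 55], [419, 55], [412, 52], [410, 55]]
top0 red [384, 156, 22, 7, 76] [392.1 158.7] [[384, 160], [405, 157], [386, 156], [385, 162]]
top0 red [0, 237, 5, 19, 38] [  1.3 243. ] [[0, 238], [4, 238], [1, 237], [1, 255]]
top0 red [260, 246, 11, 10, 84] [264.9 250.5] [[260, 249], [270, 250], [263, 246], [263, 255]]
top0 red [2, 264, 8, 30, 157] [  5.7 278.1] [[2, 264], [9, 284], [2, 264], [6, 293]]
top0 yel [405, 119, 6, 13, 50] [407.7 125.4] [[405, 124], [410, 124], [406, 119], [406, 131]]
top0 yel [412, 121, 23, 10, 131] [422.9 125.3] [[412, 128], [434, 121], [430, 121], [412, 130]]
top0 yel [8, 183, 2, 21, 42] [  8.5 193. ] [[8, 183], [9, 183], [8, 183], [8, 203]]
top0 yel [2, 242, 2, 21, 24] [  2.8 253. ] [[2, 259], [3, 242], [3, 242], [2, 262]]
side0 red [357, 35, 15, 4, 46] [364.8  36.8] [[357, 37], [371, 35], [367, 35], [357, 38]]
side0 red [85, 43, 10, 5, 27] [89.5 45.1] [[85, 43], [94, 45], [85, 43], [89, 47]]
side0 red [233, 188, 9, 10, 66] [236.8 192.2] [[233, 190], [241, 190], [236, 188], [235, 197]]
side0 red [342, 260, 15, 23
[... 721 characters left out ...]
100.3  17.2] [[92, 11], [107, 21], [96, 10], [97, 24]]
side0 yel [260, 80, 14, 14, 166] [267.   86.3] [[260, 81], [273, 80], [268, 80], [261, 93]]
side0 yel [179, 83, 16, 14, 187] [186.3  89.6] [[179, 85], [194, 93], [188, 83], [181, 96]]
side0 yel [220, 82, 15, 13, 171] [227.  88.] [[220, 83], [234, 89], [224, 82], [221, 94]]
side0 yel [221, 97, 11, 5, 33] [224.6  99.7] [[221, 97], [231, 101], [221, 97], [221, 101]]
side0 yel [261, 96, 11, 5, 31] [264.4  98.2] [[261, 96], [271, 99], [261, 96], [261, 100]]
side0 yel [181, 99, 10, 5, 33] [184.7 101.6] [[181, 99], [190, 102], [181, 99], [182, 103]]
side0 yel [378, 243, 22, 30, 283] [388.7 256.3] [[378, 248], [399, 266], [382, 243], [394, 272]]
```

View pics/topz.png

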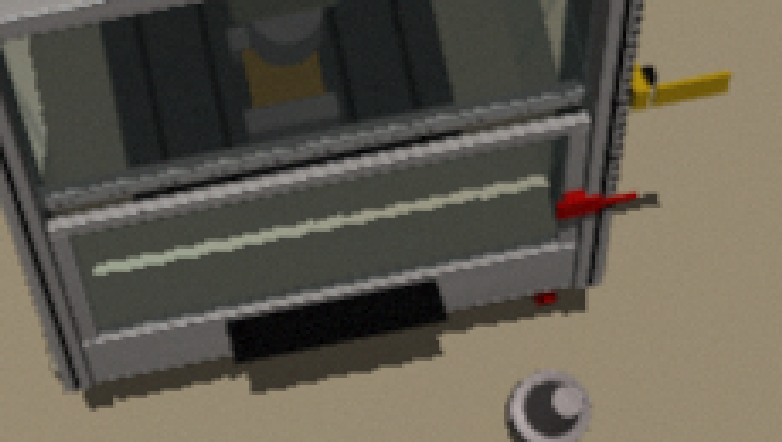

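View pics/sidez.png

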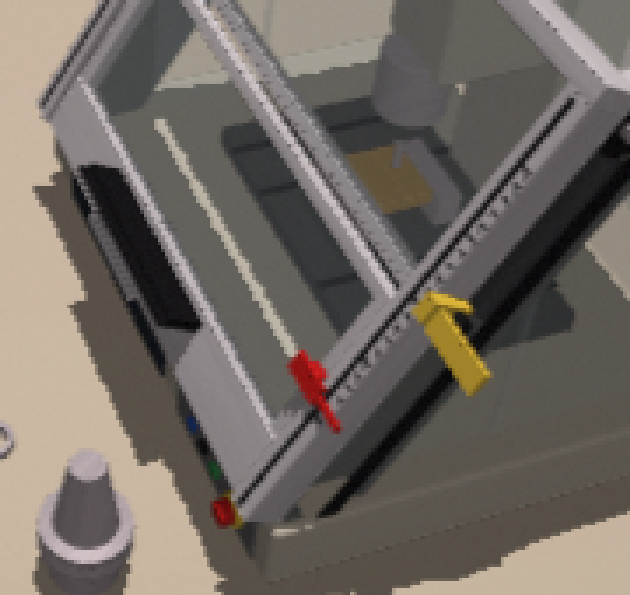

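```bash
python3 - <<'E'
from h import *
P={}
def t(n,tz,sz,S='z'):
    a=(220+(tz[0]+.5)/3.4-.5,100+(tz[1]+.5)/3.4-.5); b=(260+(sz[0]+.5)/3.5-.5,160+(sz[1]+.5)/3.5-.5)
    x,r=tri([ray('top0',*a),ray('side0',*b)]); P[n]=x; print(n,x.round(1),np.round(r,1)); 
t('ptr',(637,195),(338,430))
t('noseL',(235,361),(80,170))
t('noseR',(447,318),(164,322))
t('tabouttop',(730,72),(490,377))
t('taboutbot',(730,92),(470,393))
t('tabin',(632,105),(416,318))
t('railbotR',(603,285),(262,520))
t('winTopR',(590,112),(395,298))
v=P['noseL']-P['noseR']; print(np.linalg.norm(v),np.degrees(np.arctan2(-v[0],v[1])))
# nose end at given z by ray-plane
for z in(131,135):
  for n,u in(('L',(235,361)),('R',(447,318))):
    a=(220+(u[0]+.5)/3.4-.5,100+(u[1]+.5)/3.4-.5); print(z,n,onplane(ray('top0',*a),np.array([0,0,z]),np.array([0,0,1.])).round(1))
o,c=load('top0');
for n,u,z in(('oil',(264.9,250.5),150),('holder',(383,219),112),('holderbase',(381,222),20),('oilbase',(266,253),100),('spA',(295,264),3),('spB',(340,241),3),('chuck',(200,289),75),('caseTL',(400,277),43),('caseTR',(450,283),43)):
    print(n,onplane(ray('top0',*u),np.array([0,0,z]),np.array([0,0,1.])).round(0))
E
```

```text
ptr [ 683.1 -268.4  172.4] [0.8 0.8]
noseL [565.6  17.3 126.4] [0.7 0.7]
noseR [ 601.2 -138.5  130.2] [2.6 2.6]
tabouttop [ 744.6 -307.6  259.8] [1. 1.]
taboutbot [ 734.3 -310.3  250.9] [1.3 1.3]
tabin [ 725.6 -247.3  242. ] [0.4 0.4]
railbotR [ 641.  -265.6   83. ] [6.9 6.9]
winTopR [ 722.9 -221.6  231.4] [1.3 1.3]
159.91888750724692 12.884061035056648
131 L [564.2  17.3 131. ]
131 R [ 598.4 -138.3  131. ]
135 L [563.6  17.3 135. ]
135 R [ 597.7 -137.7  135. ]
oil [452.  73. 150.]
holder [ 537. -221.  112.]
holderbase [ 538. -235.   20.]
oilbase [447.  73. 100.]
spA [420.  -1.   3.]
spB [ 485. -125.    3.]
chuck [353. 243.  75.]
caseTL [ 391. -278.   43.]
caseTR [ 377. -409.   43.]
```

```bash
cat >> h.py <<'E'
th=np.radians(12.6); F=np.array([np.cos(th),np.sin(th),0]); Y=np.array([-np.sin(th),np.cos(th),0]); Z=np.array([0,0,1.])
U=.5*F+np.sqrt(.75)*Z; N=np.sqrt(.75)*F-.5*Z
NOSE=np.array([581,-60.5,131.])
def tgtR(pitch,s=1):
    p=np.radians(pitch); x=np.cos(p)*F-np.sin(p)*Z; z=s*Y; return R.from_matrix(np.c_[x,np.cross(z,x),z])
def cur():
    o=bot.get_obs(); q=o['tcp_rot']; return np.array(o['tool_pos']),R.from_quat([q[1],q[2],q[3],q[0]]),o
def plan(p1,R1,n,p0=None,R0=None):
    p,r,o=cur(); p0=p if p0 is None else p0; R0=r if R0 is None else R0
    rv=(R0.inv()*R1).as_rotvec()/n; Rc=R0
    print('total mm',np.linalg.norm(p1-p0).round(1),'deg',np.degrees(np.linalg.norm(rv)*n).round(1))
    rows=[]
    for i in range(n):
        d=Rc.inv().apply((p1-p0)/n)/1000; print([*d.round(3).tolist(),*np.degrees(rv).round(1).tolist()]); Rc=Rc*R.from_rotvec(rv)
E
python3 - <<'E'
from h import *
p,r,o=cur(); print(r.as_matrix().round(2),o['time'])
for s in(1,-1): print(s,np.degrees((r.inv()*tgtR(22,s)).as_rotvec()).round(1), np.degrees((r.inv()*tgtR(90,s)).as_rotvec()).round(1))
s=-1
plan(np.array([500,-75,300.]),tgtR(70,s),20)
plan(np.array([500,-75,300.]),tgtR(70,1),20)
E
```

```text
[[-0.   -0.91  0.42]
 [-0.    0.42  0.91]
 [-1.    0.   -0.  ]] 0.15
1 [-32.9 -22.3 -65.5] [-37.6  -0.1  -0. ]
-1 [121.4 -81.9  27.9] [ 1.424e+02 -1.000e-01  1.000e-01]
total mm 690.8 deg 143.0
[-0.005, -0.024, -0.024, 7.0, -1.2, 0.4]
[-0.006, -0.027, -0.021, 7.0, -1.2, 0.4]
[-0.006, -0.029, -0.017, 7.0, -1.2, 0.4]
[-0.007, -0.031, -0.013, 7.0, -1.2, 0.4]
[-0.007, -0.032, -0.009, 7.0, -1.2, 0.4]
[-0.008, -0.033, -0.005, 7.0, -1.2, 0.4]
[-0.008, -0.034, -0.001, 7.0, -1.2, 0.4]
[-0.008, -0.033, 0.003, 7.0, -1.2, 0.4]
[-0.008, -0.033, 0.008, 7.0, -1.2, 0.4]
[-0.008, -0.031, 0.012, 7.0, -1.2, 0.4]
[-0.008, -0.03, 0.016, 7.0, -1.2, 0.4]
[-0.008, -0.027, 0.019, 7.0, -1.2, 0.4]
[-0.008, -0.025, 0.023, 7.0, -1.2, 0.4]
[-0.008, -0.022, 0.026, 7.0, -1.2, 0.4]
[-0.007, -0.018, 0.028, 7.0, -1.2, 0.4]
[-0.007, -0.015, 0.031, 7.0, -1.2, 0.4]
[-0.006, -0.011, 0.032, 7.0, -1.2, 0.4]
[-0.005, -0.007, 0.033, 7.0, -1.2, 0.4]
[-0.005, -0.002, 0.034, 7.0, -1.2, 0.4]
[-0.004, 0.002, 0.034, 7.0, -1.2, 0.4]
total mm 690.8 deg 42.4
[-0.005, -0.024, -0.024, -1.9, -0.3, -1.0]
[-0.005, -0.024, -0.025, -1.9, -0.3, -1.0]
[-0.005, -0.023, -0.026, -1.9, -0.3, -1.0]
[-0.004, -0.022, -0.026, -1.9, -0.3, -1.0]
[-0.004, -0.021, -0.027, -1.9, -0.3, -1.0]
[-0.004, -0.02, -0.028, -1.9, -0.3, -1.0]
[-0.004, -0.02, -0.028, -1.9, -0.3, -1.0]
[-0.004, -0.019, -0.029, -1.9, -0.3, -1.0]
[-0.003, -0.018, -0.029, -1.9, -0.3, -1.0]
[-0.003, -0.017, -0.03, -1.9, -0.3, -1.0]
[-0.003, -0.016, -0.03, -1.9, -0.3, -1.0]
[-0.003, -0.015, -0.031, -1.9, -0.3, -1.0]
[-0.003, -0.014, -0.031, -1.9, -0.3, -1.0]
[-0.003, -0.013, -0.032, -1.9, -0.3, -1.0]
[-0.003, -0.012, -0.032, -1.9, -0.3, -1.0]
[-0.003, -0.011, -0.033, -1.9, -0.3, -1.0]
[-0.003, -0.01, -0.033, -1.9, -0.3, -1.0]
[-0.003, -0.009, -0.033, -1.9, -0.3, -1.0]
[-0.003, -0.008, -0.033, -1.9, -0.3, -1.0]
[-0.003, -0.007, -0.034, -1.9, -0.3, -1.0]
```

>>> drive_tool(targets=[-0.005,-0.024,-0.024,-1.9,-0.3,-1.0,-0.005,-0.024,-0.025,-1.9,-0.3,-1.0,-0.005,-0.023,-0.026,-1.9,-0.3,-1.0,-0.004,-0.022,-0.026,-1.9,-0.3,-1.0,-0.004,-0.021,-0.027,-1.9,-0.3,-1.0], grip=0.0)

```text
time: 0.57
tool_pos: [323.2, 404.5, 225.0]
tcp_rot: [0.586, -0.45, 0.537, 0.407]
ft_force: [0.2, -0.3, 0.8]
gripper_width: 0.708
```

>>> drive_tool(targets=[-0.004,-0.02,-0.028,-1.9,-0.3,-1.0,-0.004,-0.02,-0.028,-1.9,-0.3,-1.0,-0.004,-0.019,-0.029,-1.9,-0.3,-1.0,-0.003,-0.018,-0.029,-1.9,-0.3,-1.0,-0.003,-0.017,-0.03,-1.9,-0.3,-1.0])

```text
time: 0.98
tool_pos: [383.4, 244.5, 251.6]
tcp_rot: [0.571, -0.514, 0.474, 0.43]
ft_force: [0.5, -0.1, -0.6]
gripper_width: 0.324
```

>>> drive_tool(targets=[-0.003,-0.016,-0.03,-1.9,-0.3,-1.0,-0.003,-0.015,-0.031,-1.9,-0.3,-1.0,-0.003,-0.014,-0.031,-1.9,-0.3,-1.0,-0.003,-0.013,-0.032,-1.9,-0.3,-1.0,-0.003,-0.012,-0.032,-1.9,-0.3,-1.0])

```text
time: 1.4
tool_pos: [443.1, 85.6, 278.2]
tcp_rot: [-0.551, 0.574, -0.406, -0.449]
ft_force: [0.5, 1.3, -0.2]
gripper_width: 0.019
```

>>> drive_tool(targets=[-0.003,-0.011,-0.033,-1.9,-0.3,-1.0,-0.003,-0.01,-0.033,-1.9,-0.3,-1.0,-0.003,-0.009,-0.033,-1.9,-0.3,-1.0,-0.003,-0.008,-0.033,-1.9,-0.3,-1.0,-0.003,-0.007,-0.034,-1.9,-0.3,-1.0])

```text
time: 1.82
tool_pos: [503.2, -74.1, 305.6]
tcp_rot: [-0.526, 0.629, -0.335, -0.464]
ft_force: [1.1, 0.3, 0.0]
gripper_width: 0.004
```

Next comes the tilt to 22° below horizontal while descending to the approach point. First I'll take a look from the wrist.

```bash
python3 - <<'E'
from h import *
snap('wrist','w1'); p,r,o=cur(); print(o['qpos'].round(3),p.round(1),o['time'])
plan(np.array([505,-77,210.]),tgtR(22),10)
E
```

```text
[-0.529  0.107  1.823  0.284  0.947 -2.469] [507.5 -81.7 307.4] 1.8667
total mm 97.5 deg 47.2
[0.009, 0.004, 0.001, 0.1, -0.1, -4.7]
[0.009, 0.004, 0.001, 0.1, -0.1, -4.7]
[0.008, 0.005, 0.001, 0.1, -0.1, -4.7]
[0.008, 0.006, 0.001, 0.1, -0.1, -4.7]
[0.007, 0.006, 0.001, 0.1, -0.1, -4.7]
[0.007, 0.007, 0.001, 0.1, -0.1, -4.7]
[0.006, 0.007, 0.001, 0.1, -0.1, -4.7]
[0.006, 0.008, 0.001, 0.1, -0.1, -4.7]
[0.005, 0.008, 0.001, 0.1, -0.1, -4.7]
[0.004, 0.009, 0.001, 0.1, -0.1, -4.7]
```

View pics/w1.png

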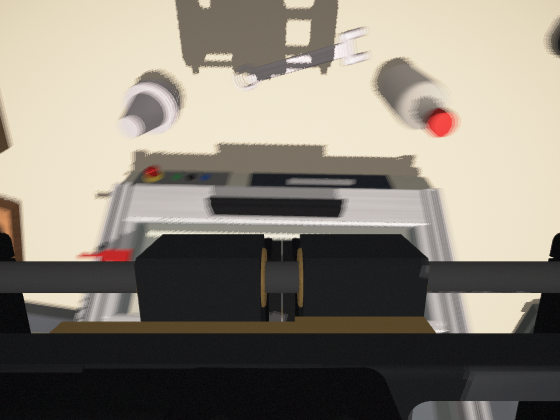

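The wrist view shows the lip at (210–343, 206), parallel to the jaw axis, with the spanner, holder and bottle beyond it. Joint 6 is near its limit, so I'll fit the wrist model and choose which half turn to use.

```bash
cat > kin.py <<'E'
from h import *
import itertools
def W(q,s): # s signs q1,q4,q5?,q6
    return R.from_euler('z',s[0]*q[0])*R.from_euler('y',q[1]+q[2])*R.from_euler('z',s[1]*q[3])*R.from_euler('y',q[4])*R.from_euler('z',s[2]*q[5])
E
python3 - <<'E'
from kin import *
D=[]
for f in('wrist0','w1'):
    o,_=load(f); q=o['tcp_rot']; D.append((o['qpos'],R.from_quat([q[1],q[2],q[3],q[0]])))
p,r,o=cur(); D.append((o['qpos'],r)); print(o['qpos'].round(3),p.round(1))
for s in itertools.product((1,-1),repeat=3):
    C=[W(q,s).inv()*r for q,r in D]
    print(s,[np.degrees((C[0].inv()*c).magnitude()).round(2) for c in C[1:]], C[0].as_matrix().round(2).tolist())
E
```

```text
[-0.529  0.107  1.823  0.284  0.947 -2.469] [507.5 -81.7 307.4]
(1, 1, 1) [np.float64(0.0), np.float64(0.0)] [[0.0, -0.0, -1.0], [0.0, 1.0, -0.0], [1.0, -0.0, 0.0]]
(1, 1, -1) [np.float64(97.96), np.float64(97.49)] [[0.0, 0.35, -0.94], [0.0, 0.94, 0.35], [1.0, -0.0, 0.0]]
(1, -1, 1) [np.float64(32.77), np.float64(32.51)] [[0.0, 0.0, -1.0], [-0.0, 1.0, 0.0], [1.0, 0.0, 0.0]]
(1, -1, -1) [np.float64(119.19), np.float64(118.66)] [[-0.0, 0.35, -0.94], [-0.0, 0.94, 0.35], [1.0, 0.0, 0.0]]
(-1, 1, 1) [np.float64(166.4), np.float64(167.13)] [[-0.0, 0.94, 0.34], [-0.0, -0.34, 0.94], [1.0, 0.0, 0.0]]
(-1, 1, -1) [np.float64(97.4), np.float64(97.24)] [[-0.0, 0.77, 0.64], [-0.0, -0.64, 0.77], [1.0, 0.0, 0.0]]
(-1, -1, 1) [np.float64(173.6), np.float64(173.01)] [[-0.0, 0.94, 0.34], [-0.0, -0.34, 0.94], [1.0, 0.0, 0.0]]
(-1, -1, -1) [np.float64(75.96), np.float64(75.77)] [[-0.0, 0.77, 0.64], [-0.0, -0.64, 0.77], [1.0, 0.0, 0.0]]
```

```bash
python3 - <<'E'
from kin import *
C=R.from_matrix(np.array([[0,0,-1],[0,1,0],[1,0,0.]]))
for pitch in(22,10):
 for s in(1,-1):
  for q1 in(-.4,-.6,-.8):
   for q23 in(1.7,1.9,2.2):
    M=R.from_euler('y',q23).inv()*R.from_euler('z',q1).inv()*tgtR(pitch,s)*C.inv()
    e=M.as_euler('ZYZ'); # q5>=0
    print(pitch,s,q1,q23,e.round(2))
E
```

```text
22 1 -0.4 1.7 [ 1.1   0.65 -2.83]
22 1 -0.4 1.9 [1.37 0.58 3.12]
22 1 -0.4 2.2 [1.83 0.59 2.57]
22 1 -0.6 1.7 [ 1.17  0.83 -2.96]
22 1 -0.6 1.9 [1.35 0.77 3.06]
22 1 -0.6 2.2 [1.67 0.75 2.62]
22 1 -0.8 1.7 [ 1.2   1.01 -3.05]
22 1 -0.8 1.9 [1.33 0.95 3.  ]
22 1 -0.8 2.2 [1.55 0.91 2.63]
22 -1 -0.4 1.7 [1.1  0.65 0.31]
22 -1 -0.4 1.9 [ 1.37  0.58 -0.02]
22 -1 -0.4 2.2 [ 1.83  0.59 -0.57]
22 -1 -0.6 1.7 [1.17 0.83 0.18]
22 -1 -0.6 1.9 [ 1.35  0.77 -0.08]
22 -1 -0.6 2.2 [ 1.67  0.75 -0.52]
22 -1 -0.8 1.7 [1.2  1.01 0.09]
22 -1 -0.8 1.9 [ 1.33  0.95 -0.14]
22 -1 -0.8 2.2 [ 1.55  0.91 -0.51]
10 1 -0.4 1.7 [ 1.45  0.61 -3.12]
10 1 -0.4 1.9 [1.74 0.62 2.82]
10 1 -0.4 2.2 [2.1  0.72 2.36]
10 1 -0.6 1.7 [1.45 0.81 3.13]
10 1 -0.6 1.9 [1.64 0.81 2.85]
10 1 -0.6 2.2 [1.91 0.87 2.46]
10 1 -0.8 1.7 [1.45 1.01 3.1 ]
10 1 -0.8 1.9 [1.57 1.   2.86]
10 1 -0.8 2.2 [1.76 1.03 2.51]
10 -1 -0.4 1.7 [1.45 0.61 0.02]
10 -1 -0.4 1.9 [ 1.74  0.62 -0.32]
10 -1 -0.4 2.2 [ 2.1   0.72 -0.78]
10 -1 -0.6 1.7 [ 1.45  0.81 -0.01]
10 -1 -0.6 1.9 [ 1.64  0.81 -0.29]
10 -1 -0.6 2.2 [ 1.91  0.87 -0.69]
10 -1 -0.8 1.7 [ 1.45  1.01 -0.04]
10 -1 -0.8 1.9 [ 1.57  1.   -0.28]
10 -1 -0.8 2.2 [ 1.76  1.03 -0.63]
```

Joint 6 would pass its limit with the current roll. With the half turn it sits near 0 and the camera ends up above the hand, so I'll roll +180° about the tool x axis while tilting.

```bash
cat >> h.py <<'E'
def planroll(p1,pit0,pit1,r0,r1,n,p0):
    Rs=[tgtR(pit0+(pit1-pit0)*i/n)*R.from_euler('x',np.radians(r0+(r1-r0)*i/n)) for i in range(n+1)]
    out=[]
    for i in range(n):
        d=Rs[i].inv().apply((p1-p0)/n)/1000; out.append([*d.round(4).tolist(),*np.degrees((Rs[i].inv()*Rs[i+1]).as_rotvec()).round(1).tolist()])
    for i in range(0,n,5): print([x for q in out[i:i+5] for x in q])
E
python3 - <<'E'
from h import *
p,r,o=cur(); print(p,np.degrees((tgtR(70).inv()*r).as_rotvec()))
planroll(np.array([490,-80,280.]),70,22,0,180,30,p)
E
```

```text
[507.50940344 -81.70785097 307.37520519] [-0.9879411   1.15845147 -0.80030575]
[0.0007, 0.0008, 0.0002, 6.0, -0.1, -1.6, 0.0006, 0.0009, 0.0001, 6.0, -0.3, -1.6, 0.0006, 0.0009, -0.0, 6.0, -0.4, -1.5, 0.0006, 0.0009, -0.0001, 6.0, -0.6, -1.5, 0.0006, 0.0009, -0.0002, 6.0, -0.7, -1.4]
[0.0005, 0.0009, -0.0003, 6.0, -0.9, -1.3, 0.0005, 0.0009, -0.0004, 6.0, -1.0, -1.2, 0.0005, 0.0008, -0.0005, 6.0, -1.1, -1.1, 0.0005, 0.0008, -0.0006, 6.0, -1.2, -1.0, 0.0004, 0.0007, -0.0007, 6.0, -1.3, -0.9]
[0.0004, 0.0007, -0.0008, 6.0, -1.4, -0.7, 0.0004, 0.0006, -0.0008, 6.0, -1.5, -0.6, 0.0004, 0.0005, -0.0009, 6.0, -1.5, -0.4, 0.0003, 0.0004, -0.001, 6.0, -1.6, -0.3, 0.0003, 0.0003, -0.001, 6.0, -1.6, -0.1]
[0.0003, 0.0002, -0.001, 6.0, -1.6, 0.1, 0.0002, 0.0001, -0.0011, 6.0, -1.6, 0.3, 0.0002, -0.0, -0.0011, 6.0, -1.5, 0.4, 0.0002, -0.0002, -0.0011, 6.0, -1.5, 0.6, 0.0002, -0.0003, -0.001, 6.0, -1.4, 0.7]
[0.0001, -0.0004, -0.001, 6.0, -1.3, 0.9, 0.0001, -0.0005, -0.001, 6.0, -1.2, 1.0, 0.0001, -0.0006, -0.0009, 6.0, -1.1, 1.1, 0.0, -0.0007, -0.0009, 6.0, -1.0, 1.2, 0.0, -0.0008, -0.0008, 6.0, -0.9, 1.3]
[-0.0, -0.0008, -0.0007, 6.0, -0.7, 1.4, -0.0001, -0.0009, -0.0006, 6.0, -0.6, 1.5, -0.0001, -0.001, -0.0005, 6.0, -0.4, 1.5, -0.0001, -0.001, -0.0004, 6.0, -0.3, 1.6, -0.0001, -0.001, -0.0003, 6.0, -0.1, 1.6]
```

>>> drive_tool(targets=[0,0,0,6,-0.1,-1.6,0,0,0,6,-0.3,-1.6,0,0,0,6,-0.4,-1.5,0,0,0,6,-0.6,-1.5,0,0,0,6,-0.7,-1.4])

```text
time: 2.28
tool_pos: [502.9, -72.4, 305.1]
tcp_rot: [0.708, -0.481, 0.392, 0.336]
ft_force: [0.8, -0.2, -0.8]
gripper_width: 0.006
```

>>> drive_tool(targets=[0,0,0,6,-0.9,-1.3,0,0,0,6,-1.0,-1.2,0,0,0,6,-1.1,-1.1,0,0,0,6,-1.2,-1.0,0,0,0,6,-1.3,-0.9])

```text
time: 2.7
tool_pos: [503.0, -72.3, 305.2]
tcp_rot: [0.842, -0.284, 0.407, 0.212]
ft_force: [-0.5, -0.9, 0.5]
gripper_width: 0.006
```

>>> drive_tool(targets=[0,0,0,6,-1.4,-0.7,0,0,0,6,-1.5,-0.6,0,0,0,6,-1.5,-0.4,0,0,0,6,-1.6,-0.3,0,0,0,6,-1.6,-0.1])

```text
time: 3.12
tool_pos: [503.0, -72.2, 305.2]
tcp_rot: [0.916, -0.049, 0.385, 0.103]
ft_force: [-0.8, 0.3, -0.1]
gripper_width: 0.006
```

>>> drive_tool(targets=[0,0,0,6,-1.6,0.1,0,0,0,6,-1.6,0.3,0,0,0,6,-1.5,0.4,0,0,0,6,-1.5,0.6,0,0,0,6,-1.4,0.7])

```text
time: 3.53
tool_pos: [503.1, -72.4, 305.3]
tcp_rot: [0.919, 0.203, 0.337, 0.02]
ft_force: [0.1, 0.1, -0.6]
gripper_width: 0.007
```

>>> drive_tool(targets=[0,0,0,6,-1.3,0.9,0,0,0,6,-1.2,1.0,0,0,0,6,-1.1,1.1,0,0,0,6,-1.0,1.2,0,0,0,6,-0.9,1.3])

```text
time: 3.95
tool_pos: [503.2, -72.5, 305.4]
tcp_rot: [0.848, 0.45, 0.276, -0.033]
ft_force: [0.3, 0.8, -0.5]
gripper_width: 0.007
```

>>> drive_tool(targets=[0,0,0,6,-0.7,1.4,0,0,0,6,-0.6,1.5,0,0,0,6,-0.4,1.5,0,0,0,6,-0.3,1.6,0,0,0,6,-0.1,1.6])

```text
time: 4.37
tool_pos: [503.3, -72.5, 305.4]
tcp_rot: [0.709, 0.671, 0.212, -0.055]
ft_force: [-0.1, -0.5, -0.1]
gripper_width: 0.006
```

```bash
python3 - <<'E'
from h import *
snap('wrist','w2'); p,r,o=cur(); print(o['qpos'].round(3),p.round(1),o['time'],np.degrees((tgtR(22,-1).inv()*r).as_rotvec()).round(1),o['ft_force'])
E
```

```text
[-1.061  0.315  2.441  1.683  1.11  -1.161] [503.1 -72.8 304.3] 4.4167 [-0.4  0.3  0. ] [-0.19019118  0.38686425 -1.52262762]
```

View pics/w2.png

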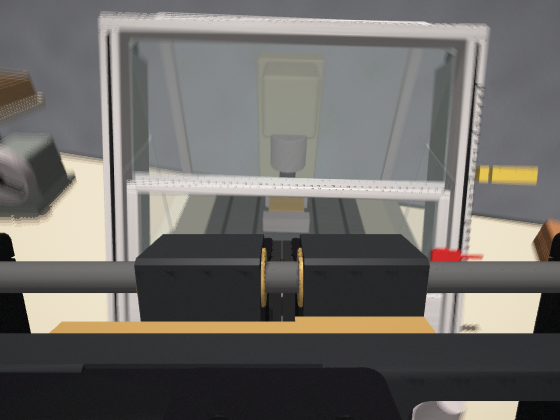

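The hand is now at 22° pitch, exact to 0.5°. The picture shows the pointer tip at about (481,257) and the tab at (480–537, 166–184). I'll zoom in for the height difference.

```bash
python3 - <<'E'
from h import *
a=load('w2')[1]['img'][150:280,420:550]
cv2.imwrite('pics/w2z.png',cv2.resize(a[:,:,::-1],None,fx=4.5,fy=4.5,interpolation=cv2.INTER_NEAREST))
plan(np.array([538,-70,200.]),tgtR(22,-1),5)
plan(np.array([538,-70,110.]),tgtR(22,-1),5,np.array([538,-70,200.]),tgtR(22,-1))
E
```

```text
total mm 110.1 deg 0.5
[0.014, -0.017, 0.001, 0.1, -0.1, -0.0]
[0.014, -0.017, 0.001, 0.1, -0.1, -0.0]
[0.014, -0.017, 0.001, 0.1, -0.1, -0.0]
[0.014, -0.017, 0.001, 0.1, -0.1, -0.0]
[0.014, -0.017, 0.001, 0.1, -0.1, -0.0]
total mm 90.0 deg 0.0
[0.007, -0.017, -0.0, 0.0, 0.0, 0.0]
[0.007, -0.017, -0.0, 0.0, 0.0, 0.0]
[0.007, -0.017, -0.0, 0.0, 0.0, 0.0]
[0.007, -0.017, -0.0, 0.0, 0.0, 0.0]
[0.007, -0.017, -0.0, 0.0, 0.0, 0.0]
```

View pics/w2z.png

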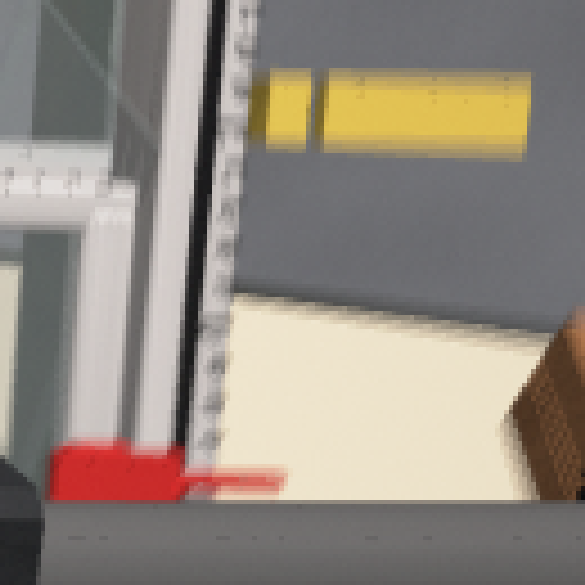

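```bash
cat >> h.py <<'E'
def tz(a): return ('top0',220+(a[0]+.5)/3.4-.5,100+(a[1]+.5)/3.4-.5)
def sz(a): return ('side0',260+(a[0]+.5)/3.5-.5,160+(a[1]+.5)/3.5-.5)
def wz(a): return ('w2',420+(a[0]+.5)/4.5-.5,150+(a[1]+.5)/4.5-.5)
def t3(n,*rs):
    x,e=tri([ray(*r) for r in rs]); print(n,x.round(1),np.round(e,1),'s,y,n=',np.round([x@U,x@Y,x@N],1)); return x
E
python3 - <<'E'
from h import *
P=t3('ptr',tz((637,197)),sz((338,430)),wz((284,482)))
P2=t3('ptr ts',tz((637,197)),sz((338,430)))
t3('ptr tw',tz((637,197)),wz((284,482)))
t3('ptr sw',sz((338,430)),wz((284,482)))
t3('outmid',tz((730,82)),sz((480,385)),wz((527,115)))
t3('out top corner',tz((730,72)),sz((490,377)),wz((530,73)))
t3('out bot corner',tz((730,93)),sz((470,393)),wz((524,158)))
t3('inner low',tz((632,105)),sz((416,318)),wz((250,140)))
E
```

```text
ptr [ 682.3 -268.6  171.6] [1.2 2.  0.9] s,y,n= [ 452.2 -410.9  440.1]
ptr ts [ 682.4 -268.5  172.4] [1.6 1.6] s,y,n= [ 453.  -410.9  439.8]
ptr tw [ 681.  -268.5  171.6] [0. 0.] s,y,n= [ 451.6 -410.6  439. ]
ptr sw [ 683.2 -268.6  171.3] [1.4 1.4] s,y,n= [ 452.4 -411.2  441. ]
outmid [ 739.3 -309.3  253.8] [0.5 2.2 1.8] s,y,n= [ 546.8 -463.2  439.5]
out top corner [ 744.1 -308.3  261. ] [1.5 1.1 1. ] s,y,n= [ 555.5 -463.2  440.1]
out bot corner [ 734.2 -310.4  246.5] [1.2 3.9 3.3] s,y,n= [ 537.9 -463.   438.6]
inner low [ 725.6 -247.2  242.9] [0.2 0.9 0.8] s,y,n= [ 537.4 -399.5  445.1]
```

The pointer is at 452.3 and the tab middle at 546.7 up the slope, and both sit at normal coordinate 440. The tab measures 17.6 mm wide against 16 mm given, so the lift needed is about 94 mm. Now the hand goes down in front of the lip.

>>> drive_tool(targets=[0.014,-0.017,0.001,0,0,0,0.014,-0.017,0.001,0,0,0,0.014,-0.017,0,0,0,0,0.014,-0.017,0,0,0,0,0.014,-0.017,0,0,0,0])

```text
time: 4.83
tool_pos: [545.6, -74.2, 203.6]
tcp_rot: [0.711, 0.667, 0.217, -0.054]
ft_force: [0.6, -0.5, 0.2]
gripper_width: 0.004
```

>>> drive_tool(targets=[0.007,-0.017,0,0,0,0,0.007,-0.017,0,0,0,0,0.006,-0.016,0,0,0,0,0.006,-0.016,0,0,0,0,0,0,0,0,0,0])

```text
time: 5.25
tool_pos: [548.1, -77.6, 130.1]
tcp_rot: [0.708, 0.669, 0.22, -0.055]
ft_force: [-0.4, 0.2, -0.3]
gripper_width: 0.006
```

```bash
python3 - <<'E'
from h import *
snap('wrist','w3');snap('side','s3'); p,r,o=cur(); print(o['qpos'].round(3),p.round(1),o['time'],np.degrees((tgtR(22,-1).inv()*r).as_rotvec()).round(1),o['ft_force'].round(1))
d=p-NOSE; print('rel nose: f,y,z',(d@F).round(1),(d@Y).round(1),d[2].round(1),'n,u',(d@N).round(1),(d@U).round(1))
a=load('s3')[1]['img'][130:340,190:450]
cv2.imwrite('pics/s3z.png',cv2.resize(a[:,:,::-1],None,fx=2.8,fy=2.8,interpolation=cv2.INTER_NEAREST))
E
```

```text
[-0.919  0.972  2.441  2.071  1.3   -1.838] [548.  -76.9 133.6] 5.35 [-1.   0.9 -0.4] [ 0.2 -0.1  1.5]
rel nose: f,y,z -35.8 -8.8 2.6 n,u -32.3 -15.6
```

View pics/w3.png

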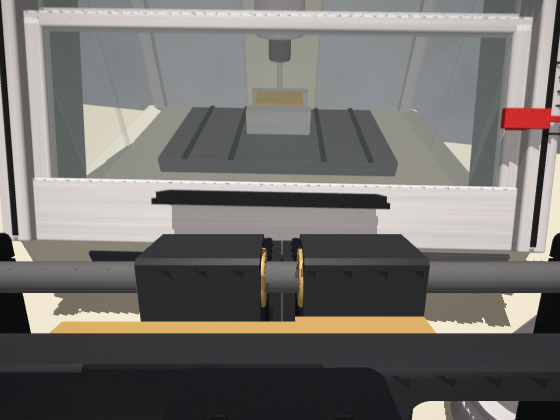

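View pics/s3z.png

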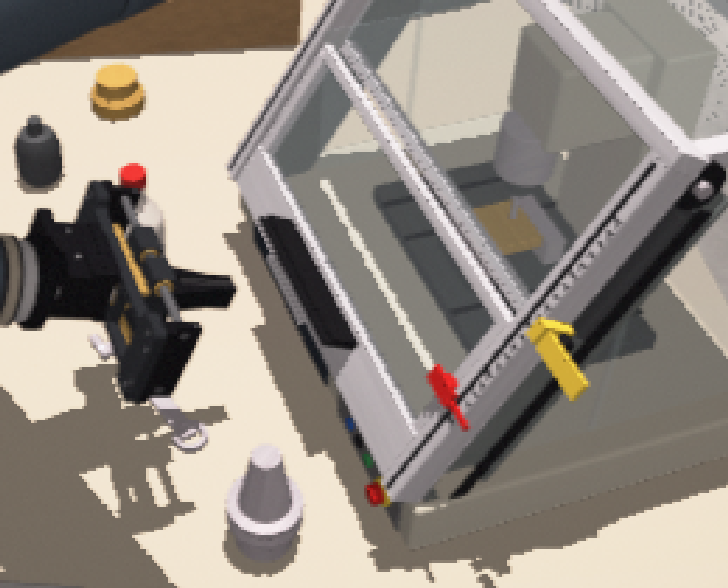

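The hand is level with the nose and about 36 mm in front of it, fingers shut and clear of everything. I'll slip the tip under the lip, going down while moving in.

>>> drive_tool(targets=[0.004,-0.005,-0.002,0,0,0,0.005,-0.005,-0.002,0,0,0,0.005,-0.004,-0.002,0,0,0,0.005,-0.002,-0.002,0,0,0,0.005,-0.001,-0.001,0,0,0])

```text
time: 5.77
tool_pos: [561.4, -64.4, 108.8]
tcp_rot: [0.709, 0.669, 0.218, -0.054]
ft_force: [1.1, 0.3, 0.6]
gripper_width: 0.007
```

```bash
cat > st.py <<'E'
from h import *
p,r,o=cur(); print(o['qpos'].round(3),p.round(1),o['time'],np.degrees((tgtR(22,-1).inv()*r).as_rotvec()).round(1),o['ft_force'].round(1),'F.U',(o['ft_force']@U).round(1))
d=p-NOSE; print('n,u,y',(d@N).round(1),(d@U).round(1),(d@Y).round(1))
E
python3 st.py
```

```text
[-0.852  1.043  2.417  2.144  1.342 -1.872] [561.4 -64.4 108.8] 5.7667 [-1.   0.8 -0.4] [1.1 0.3 0.6] F.U 1.1
n,u,y -6.2 -29.3 0.5
```

>>> drive_tool(targets=[0.006,0,0,0,0,0,0.006,0,0,0,0,0,0.006,0,0,0,0,0,0.006,0,0,0,0,0,0.006,0,0,0,0,0])

```text
time: 6.18
tool_pos: [588.7, -58.3, 97.6]
tcp_rot: [0.709, 0.668, 0.218, -0.054]
ft_force: [0.8, -0.2, 0.1]
gripper_width: 0.003
```

```bash
python3 st.py; python3 - <<'E'
from h import *
snap('side','s4')
a=load('s4')[1]['img'][130:340,190:450]
cv2.imwrite('pics/s4z.png',cv2.resize(a[:,:,::-1],None,fx=2.8,fy=2.8,interpolation=cv2.INTER_NEAREST))
E
```

```text
[-0.768  1.032  2.351  2.205  1.317 -1.793] [588.7 -58.3  97.6] 6.1833 [-1.   0.8 -0.4] [ 0.8 -0.2  0.1] F.U 0.5
n,u,y 23.7 -24.9 0.5
```

View pics/s4z.png

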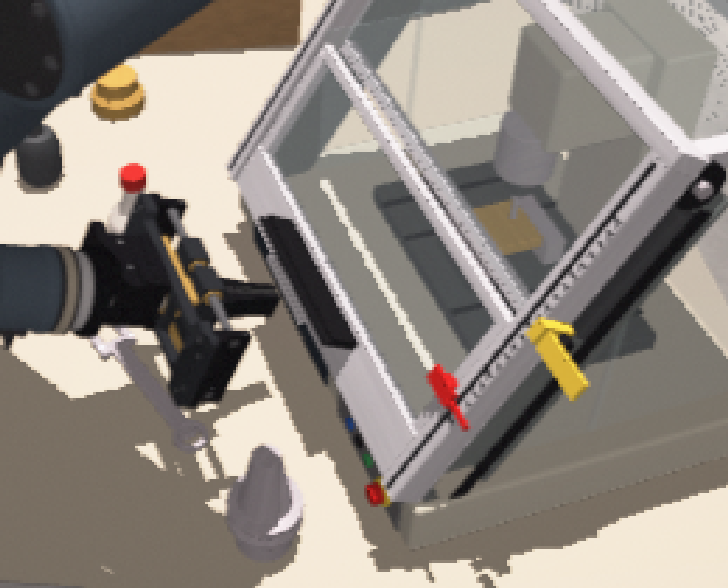

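The fingertips are 24 mm deep under the lip with no contact yet. Now pushing up the slope: tool (0.14, 0.99) per unit of travel.

>>> drive_tool(targets=[0.0004,0.003,0,0,0,0,0.0004,0.003,0,0,0,0,0.0004,0.003,0,0,0,0,0.0004,0.003,0,0,0,0,0.0004,0.003,0,0,0,0])

```text
time: 6.65
tool_pos: [595.4, -56.6, 111.2]
tcp_rot: [0.709, 0.669, 0.218, -0.054]
ft_force: [-0.1, 0.7, 1.2]
gripper_width: 0.009
```

```bash
python3 st.py
```

```text
[-0.749  0.981  2.341  2.211  1.284 -1.739] [595.4 -56.6 111.2] 6.65 [-1.   0.8 -0.4] [-0.1  0.7  1.2] F.U 1.1
n,u,y 22.8 -9.7 0.6
```

>>> drive_tool(targets=[0.0004,0.003,0,0,0,0,0.0004,0.003,0,0,0,0,0.0004,0.003,0,0,0,0,0.0004,0.003,0,0,0,0,0.0004,0.003,0,0,0,0])

```text
time: 7.07
tool_pos: [601.9, -55.0, 122.7]
tcp_rot: [0.708, 0.669, 0.219, -0.056]
ft_force: [-4.9, -2.1, -2.3]
gripper_width: 0.005
```

```bash
python3 st.py
```

```text
[-0.729  0.932  2.329  2.216  1.245 -1.684] [601.9 -55.  122.7] 7.0667 [-0.9  0.7 -0.7] [-4.9 -2.1 -2.3] F.U -4.6
n,u,y 22.8 3.6 0.8
```

Contact: −4.6 N along the slope. A check on how far the window has risen.

```bash
cat > redtip.py <<'E'
from h import *
import sys
def go(n):
    f='s'+n; snap('side',f); im=load(f)[1]['img']; h=cv2.cvtColor(im,cv2.COLOR_RGB2HSV)
    m=cv2.inRange(h,(0,140,70),(8,255,255)); m[:,:335]=0; m[:150]=0
    k,l,s,c=cv2.connectedComponentsWithStats(m)
    i=1+s[1:,4].argmax(); print(s[i],c[i].round(1))
    pts=np.argwhere(l==i)[:,::-1]; low=pts[pts[:,1]==pts[:,1].max()].mean(0); print('tip',low)
    # pointer moves in plane N.x=440, Y.x=-411 : project ray to line
    p,d=ray(f,*(low+[0,.5])); x=onplane((p,d),440*N,N); print('s,y',(x@U).round(1),(x@Y).round(1),'lift',(x@U-REF).round(1))
    a=im[130:340,190:450]; cv2.imwrite(f'pics/{f}z.png',cv2.resize(a[:,:,::-1],None,fx=2.8,fy=2.8,interpolation=cv2.INTER_NEAREST))
REF=452.3
if __name__=='__main__': go(sys.argv[1])
E
python3 - <<'E'
import redtip as t
from h import *
t.snap=lambda *a:None
t.go('4')
E
python3 redtip.py 5; python3 st.py
```

```text
[342 260  15  23 126] [348.9 269.5]
tip [355.5 282. ]
s,y 453.2 -410.6 lift 0.9
[345 257  15  23 129] [351.7 266.5]
tip [358.5 279. ]
s,y 463.3 -411.5 lift 11.0
[-0.728  0.931  2.328  2.216  1.246 -1.684] [602.3 -55.  123.6] 7.1167 [-0.9  0.7 -0.6] [-2.8 -1.8 -2.2] F.U -3.5
n,u,y 22.7 4.6 0.8
```

View pics/s5z.png

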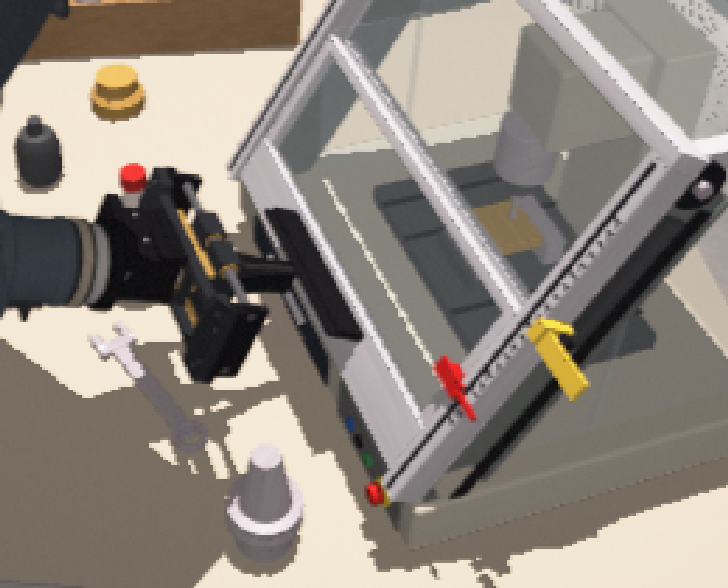

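The window follows: it is up 10 mm, and lift ≈ u + 5.5. Continuing the push.

>>> drive_tool(targets=[0.0006,0.004,0,0,0,0,0.0006,0.004,0,0,0,0,0.0006,0.004,0,0,0,0,0.0006,0.004,0,0,0,0,0.0006,0.004,0,0,0,0])

```text
time: 7.53
tool_pos: [612.0, -52.8, 140.3]
tcp_rot: [0.708, 0.669, 0.218, -0.056]
ft_force: [-7.3, -3.2, -1.1]
gripper_width: 0.005
```

>>> drive_tool(targets=[0.0006,0.004,0,0,0,0,0.0006,0.004,0,0,0,0,0.0006,0.004,0,0,0,0,0.0006,0.004,0,0,0,0,0.0006,0.004,0,0,0,0])

```text
time: 7.95
tool_pos: [621.9, -50.5, 157.8]
tcp_rot: [0.708, 0.669, 0.218, -0.057]
ft_force: [-8.7, -5.2, -1.3]
gripper_width: 0.008
```

>>> drive_tool(targets=[0.0006,0.004,0,0,0,0,0.0006,0.004,0,0,0,0,0.0006,0.004,0,0,0,0,0.0006,0.004,0,0,0,0,0.0006,0.004,0,0,0,0])

```text
time: 8.37
tool_pos: [631.8, -48.3, 175.1]
tcp_rot: [0.708, 0.669, 0.218, -0.057]
ft_force: [-9.9, -8.1, 0.4]
gripper_width: 0.005
```

```bash
python3 st.py; python3 redtip.py 6; python3 st.py
```

```text
[-0.652  0.749  2.261  2.211  1.095 -1.466] [631.8 -48.3 175.1] 8.3667 [-0.8  0.5 -0.6] [-9.9 -8.1  0.4] F.U -5.3
n,u,y 23.2 64.4 0.8
[361 236  16  24 140] [368.  245.5]
tip [376. 259.]
s,y 523.4 -412.6 lift 71.1
[-0.652  0.747  2.26   2.211  1.096 -1.466] [632.5 -48.1 176.4] 8.4167 [-0.9  0.5 -0.5] [-6.1 -5.9  0.9] F.U -2.8
n,u,y 23.1 65.8 0.9
```

View pics/s6z.png

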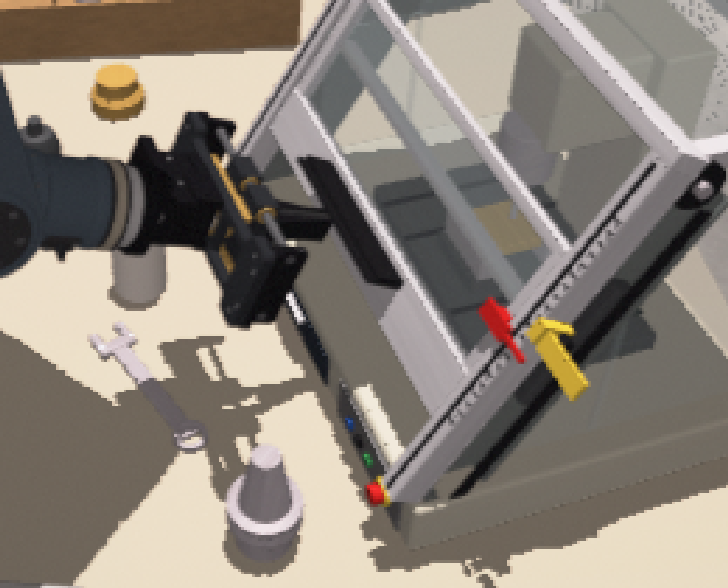

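The window has risen about 70 mm with 24 mm to go. The force square to the window is growing, so I'll ease the tip out a little while pushing the next 20 mm.

>>> drive_tool(targets=[-0.001,0.004,0,0,0,0,-0.001,0.004,0,0,0,0,-0.0005,0.004,0,0,0,0,0.0005,0.004,0,0,0,0,0.0005,0.003,0,0,0,0])

```text
time: 8.83
tool_pos: [638.8, -44.8, 194.7]
tcp_rot: [0.709, 0.668, 0.218, -0.053]
ft_force: [-2.0, -0.8, -1.2]
gripper_width: 0.008
```

```bash
python3 st.py; python3 redtip.py 7; python3 st.py; python3 - <<'E'
from h import *
a=load('s7')[1]['img'][190:290,330:430]
cv2.imwrite('pics/s7c.png',cv2.resize(a[:,:,::-1],None,fx=6,fy=6,interpolation=cv2.INTER_NEAREST))
E
```

```text
[-0.636  0.693  2.241  2.19   1.053 -1.401] [638.8 -44.8 194.7] 8.8333 [-1.1  0.8 -0.4] [-2.  -0.8 -1.2] F.U -2.1
n,u,y 20.0 85.1 2.8
[362 235  16  24 140] [368.8 244.6]
tip [376. 258.]
s,y 524.7 -411.1 lift 72.4
[-0.636  0.692  2.241  2.19   1.053 -1.401] [638.9 -44.7 195. ] 8.8833 [-1.1  0.8 -0.3] [-2.2 -0.4  1.3] F.U 0.0
n,u,y 19.9 85.4 2.8
```

View pics/s7c.png

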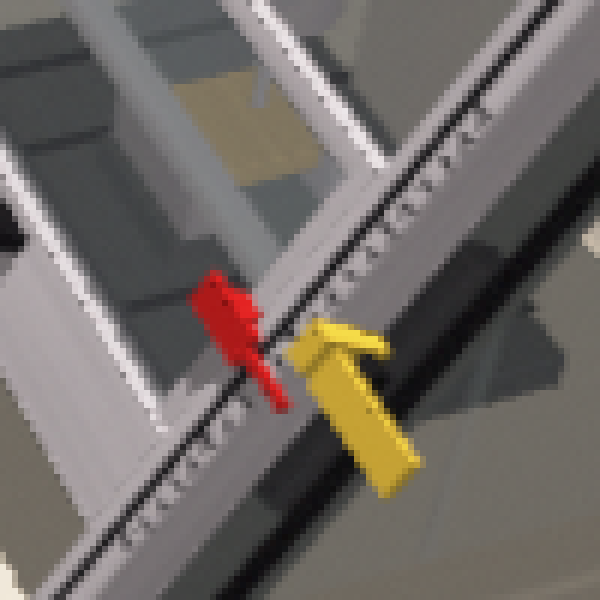

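The window rose only about 1.5 mm while the finger went 20 mm, so the finger has slipped off. I'll look at where the hand is relative to the lip.

```bash
python3 - <<'E'
from h import *
snap('wrist','w7'); snap('top','t7')
a=load('s7')[1]['img'][150:260,230:380]
a=cv2.resize(a[:,:,::-1],None,fx=5,fy=5,interpolation=cv2.INTER_NEAREST)
p,r,o=cur()
for X,c in((p,(0,255,0)),(p-19*r.as_matrix()[:,0],(255,255,0)),(NOSE+71.5*U,(0,0,255)),(NOSE+71.5*U+35*N,(255,0,255))):
    u=proj('s7',X)[0]; print(u); cv2.circle(a,(int((u[0]-230)*5),int((u[1]-150)*5)),4,c,-1)
cv2.imwrite('pics/s7d.png',a)
a=load('t7')[1]['img'][100:240,240:420]; cv2.imwrite('pics/t7z.png',cv2.resize(a[:,:,::-1],None,fx=4,fy=4,interpolation=cv2.INTER_NEAREST))
E
```

```text
[316.43999399 202.67748145]
[309.73862055 202.03921336]
[307.31719978 206.21180017]
[318.73031325 208.92072584]
```

View pics/s7d.png

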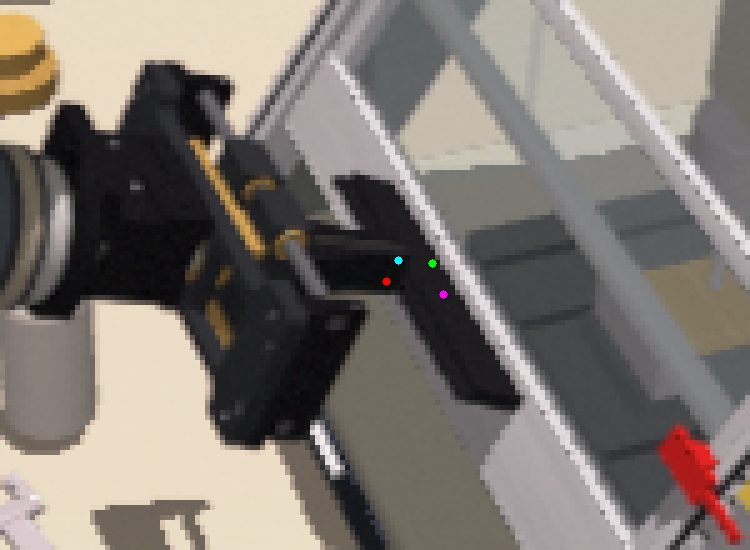

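View pics/w7.png

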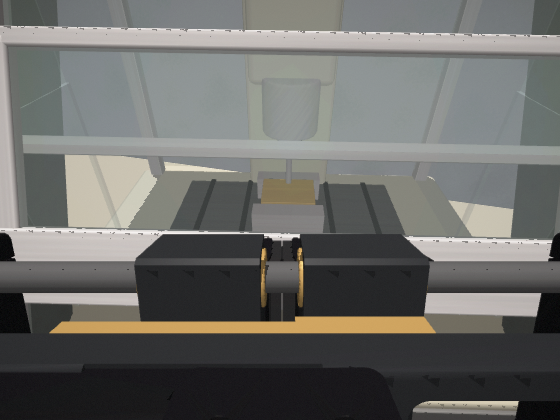

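View pics/t7z.png

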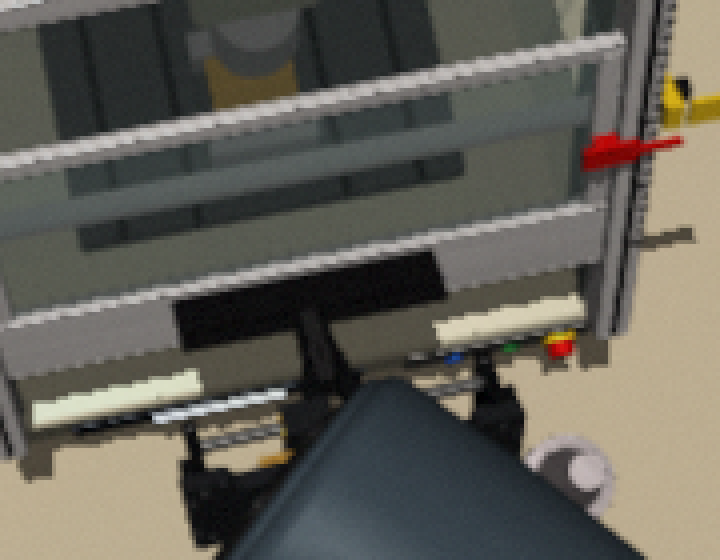

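```bash
python3 st.py; python3 - <<'E'
from h import *
o,c=load('t7'); a=c['img'][150:210,280:355].copy()
a=np.clip(a.astype(float)*2.5+20,0,255).astype(np.uint8)
a=cv2.resize(a[:,:,::-1],None,fx=10,fy=10,interpolation=cv2.INTER_NEAREST)
p,r,o=cur(); B=NOSE+71.5*U
for X,c in((p,(0,255,0)),(p-19*r.as_matrix()[:,0],(255,255,0)),(B,(0,0,255)),(B+35*N,(255,0,255)),(B+80*Y,(0,0,255)),(B-80*Y,(0,0,255))):
    u=proj('t7',X)[0]; print(u.round(1)); cv2.circle(a,(int((u[0]-280)*10),int((u[1]-150)*10)),5,c,-1)
cv2.imwrite('pics/t7d.png',a)
o,c=load('s7'); a=c['img'][175:235,280:350].copy()
a=np.clip(a.astype(float)*2.5+20,0,255).astype(np.uint8)
cv2.imwrite('pics/s7e.png',cv2.resize(a[:,:,::-1],None,fx=9,fy=9,interpolation=cv2.INTER_NEAREST))
E
```

```text
[-0.636  0.694  2.241  2.191  1.055 -1.402] [638.8 -44.7 194.9] 8.9833 [-1.1  0.8 -0.3] [-0.5 -0.2  1.2] F.U 0.8
n,u,y 19.9 85.3 2.8
[315.2 171.3]
[317.  177.8]
[318.4 181.1]
[315.3 170.4]
[285.3 187.9]
[351.5 174.3]
```

View pics/t7d.png

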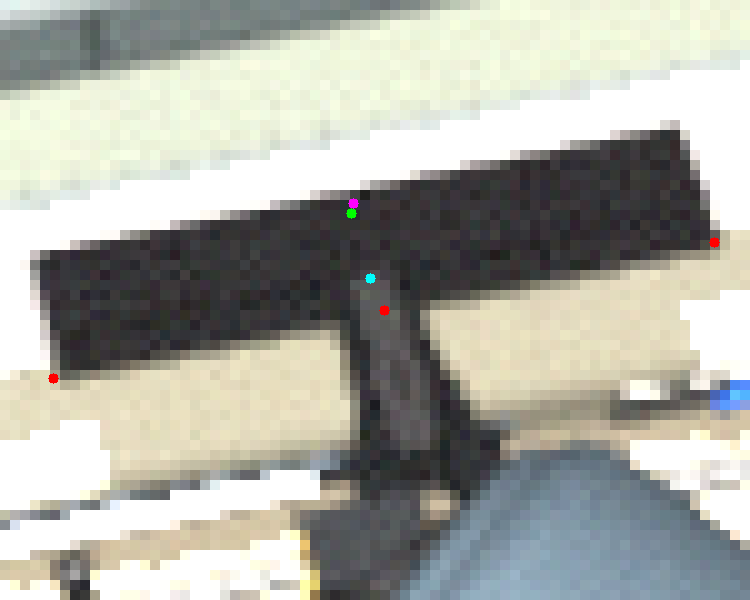

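View pics/s7e.png

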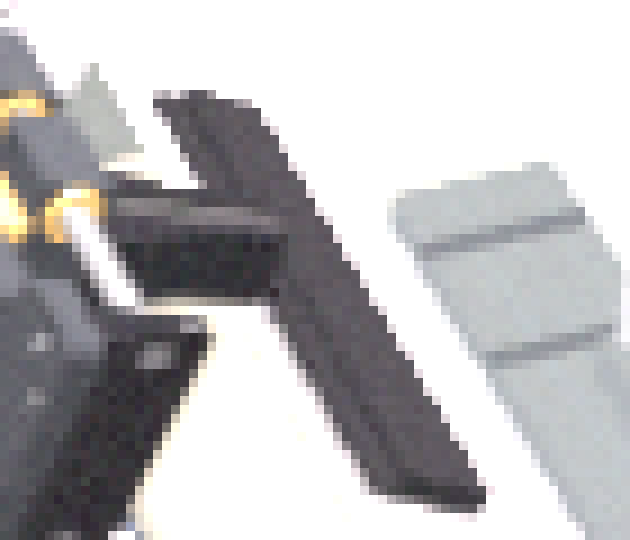

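```bash
python3 - <<'E'
from h import *
out=[]
for f in('s3','s4','s6'):
    o,c=load(f); q=o['tcp_rot']; r=R.from_quat([q[1],q[2],q[3],q[0]]); p=np.array(o['tool_pos'])
    u=proj(f,p)[0]; x0,y0=int(u[0])-22,int(u[1])-25
    a=c['img'][y0:y0+50,x0:x0+44].copy(); a=np.clip(a.astype(float)*2+20,0,255).astype(np.uint8)
    a=cv2.resize(a[:,:,::-1],None,fx=6,fy=6,interpolation=cv2.INTER_NEAREST)
    for X,cc in((p,(0,255,0)),(p-10*r.as_matrix()[:,0],(0,255,255)),(p-19*r.as_matrix()[:,0],(255,255,0))):
        v=proj(f,X)[0]; cv2.circle(a,(int((v[0]+.5-x0)*6),int((v[1]+.5-y0)*6)),3,cc,-1)
    out.append(a); print(f,p.round(1),u.round(1))
cv2.imwrite('pics/cmp.png',np.hstack(out))
E
```

```text
s3 [548.1 -77.1 132.1] [279.5 233.8]
s4 [588.7 -58.3  97.6] [294.8 236.8]
s6 [631.8 -48.3 175.1] [313.2 210. ]
```

View pics/cmp.png

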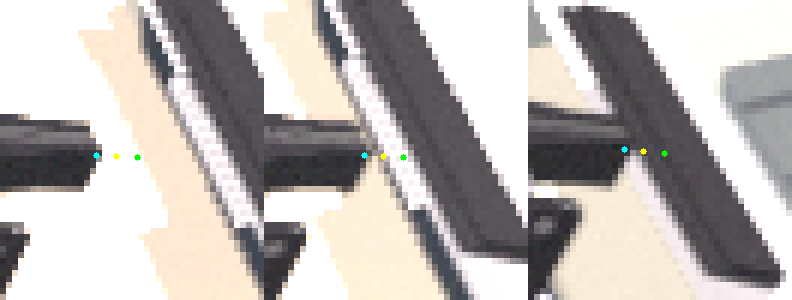

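Each side picture shows the real fingertips about 18 mm short of the reported TCP. The tip was therefore only about 5 mm under the lip's thin nose and slid off in front of it. I'll back out square to the window, go down the slope, and go in 18 mm deeper.

>>> drive_tool(targets=[-0.006,0.001,0,0,0,0,-0.006,0.001,0,0,0,0,-0.006,0.001,0,0,0,0,-0.006,0.001,0,0,0,0,-0.006,0,0.003,0,0,0])

```text
time: 9.4
tool_pos: [612.8, -53.6, 209.4]
tcp_rot: [0.709, 0.669, 0.218, -0.054]
ft_force: [-0.5, 0.1, 0.6]
gripper_width: 0.006
```

>>> drive_tool(targets=[-0.001,-0.007,0,0,0,0,-0.001,-0.008,0,0,0,0,-0.001,-0.008,0,0,0,0,-0.001,-0.008,0,0,0,0,-0.001,-0.007,0,0,0,0])

```text
time: 9.82
tool_pos: [594.8, -59.7, 175.8]
tcp_rot: [0.709, 0.669, 0.218, -0.054]
ft_force: [0.3, -0.9, 0.4]
gripper_width: 0.002
```

```bash
python3 st.py; python3 redtip.py 8; python3 st.py
```

```text
[-0.757  0.771  2.342  2.141  1.165 -1.558] [594.8 -59.7 175.8] 9.8167 [-1.   0.7 -0.4] [ 0.3 -0.9  0.4] F.U 0.4
n,u,y -10.5 45.6 -2.2
[362 235  16  24 142] [368.8 244.5]
tip [376. 258.]
s,y 524.7 -411.1 lift 72.4
[-0.758  0.774  2.343  2.141  1.164 -1.558] [594.3 -59.9 174.4] 9.8667 [-0.9  0.7 -0.5] [ 0.3 -0.5 -1.3] F.U -1.0
n,u,y -10.3 44.1 -2.3
```

View pics/s8z.png

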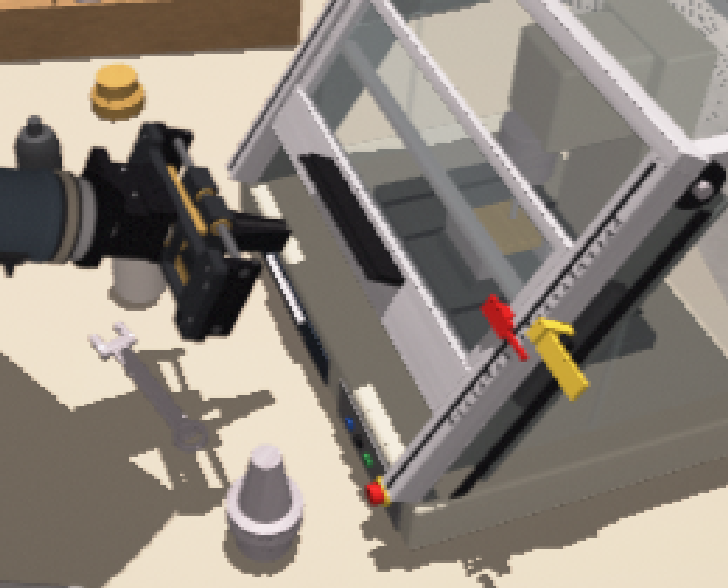

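>>> drive_tool(targets=[0.011,-0.0015,0,0,0,0,0.011,-0.0015,0,0,0,0,0.011,-0.0015,0,0,0,0,0.011,-0.0015,-0.001,0,0,0,0.009,-0.0015,-0.001,0,0,0])

```text
time: 10.28
tool_pos: [640.9, -45.9, 148.5]
tcp_rot: [0.709, 0.668, 0.218, -0.053]
ft_force: [-0.8, -0.4, -0.1]
gripper_width: 0.002
```

```bash
python3 st.py; python3 redtip.py 9; python3 st.py
```

```text
[-0.635  0.827  2.242  2.247  1.134 -1.523] [640.9 -45.9 148.5] 10.2833 [-1.1  0.8 -0.4] [-0.8 -0.4 -0.1] F.U -0.5
n,u,y 44.6 46.0 1.2
[362 235  16  24 141] [368.8 244.5]
tip [376. 258.]
s,y 524.7 -411.1 lift 72.4
[-0.634  0.828  2.241  2.247  1.134 -1.523] [641.6 -45.3 148. ] 10.3333 [-1.1  0.9 -0.4] [1.3 0.9 0.7] F.U 1.4
n,u,y 45.5 45.9 1.6
```

View pics/s9z.png

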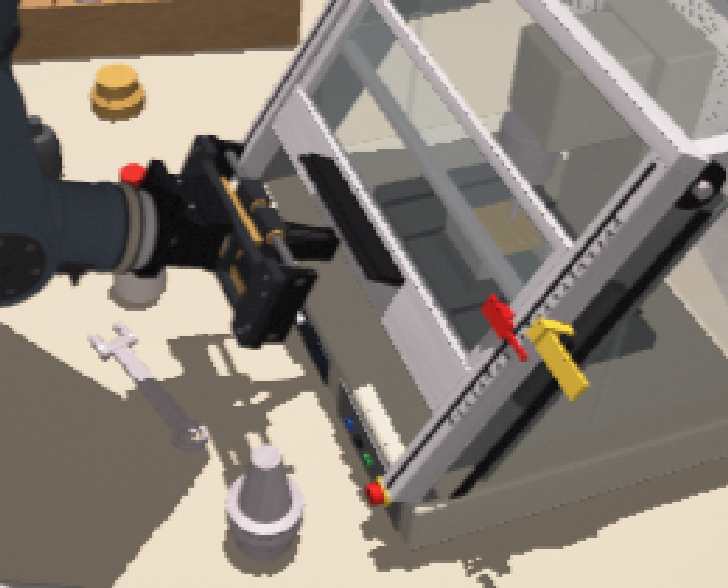

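>>> drive_tool(targets=[0.0005,0.004,0,0,0,0,0.0005,0.004,0,0,0,0,0.0005,0.004,0,0,0,0,0.0005,0.004,0,0,0,0,0.0005,0.003,0,0,0,0])

```text
time: 10.75
tool_pos: [648.8, -44.0, 166.1]
tcp_rot: [0.709, 0.668, 0.218, -0.054]
ft_force: [-3.4, -1.3, -4.4]
gripper_width: 0.003
```

>>> drive_tool(targets=[0.0004,0.003,0,0,0,0,0.0004,0.003,0,0,0,0,0.0004,0.003,0,0,0,0,0.0004,0.003,0,0,0,0,0,0,0,0,0,0])

```text
time: 11.17
tool_pos: [654.7, -42.6, 176.3]
tcp_rot: [0.709, 0.669, 0.218, -0.054]
ft_force: [-3.1, -1.2, -1.5]
gripper_width: 0.004
```

```bash
python3 st.py; python3 redtip.py 10; python3 st.py
```

```text
[-0.604  0.742  2.208  2.232  1.056 -1.42 ] [654.7 -42.6 176.3] 11.1667 [-1.   0.7 -0.4] [-3.1 -1.2 -1.5] F.U -3.0
n,u,y 43.1 77.1 1.4
[365 231  16  23 135] [371.8 239.9]
tip [379.5 253. ]
s,y 537.5 -409.8 lift 85.2
[-0.604  0.742  2.208  2.232  1.057 -1.42 ] [654.7 -42.5 176.2] 11.2167 [-1.   0.8 -0.4] [-2.6 -1.6 -1.7] F.U -2.9
n,u,y 43.1 77.1 1.5
```

View pics/s10z.png

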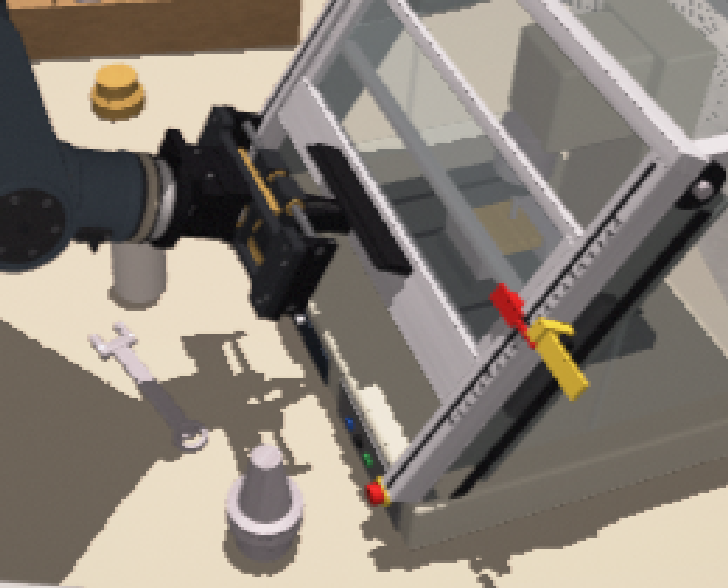

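Properly engaged now. Lift is about 84.5 mm and the pointer tip is about 10 mm below the tab's middle, so I'll push another 9.5 mm.

>>> drive_tool(targets=[0.0003,0.0025,0,0,0,0,0.0003,0.0025,0,0,0,0,0.0003,0.0025,0,0,0,0,0.0003,0.002,0,0,0,0,0,0,0,0,0,0])

```text
time: 11.63
tool_pos: [659.4, -41.4, 184.3]
tcp_rot: [0.709, 0.669, 0.218, -0.054]
ft_force: [-4.0, -3.5, -1.2]
gripper_width: 0.003
```

```bash
python3 st.py; python3 redtip.py 11; python3 st.py;  python3 - <<'E'
from h import *
a=load('s11')[1]['img'][200:290,340:430]
cv2.imwrite('pics/s11c.png',cv2.resize(a[:,:,::-1],None,fx=6,fy=6,interpolation=cv2.INTER_NEAREST))
snap('top','t11')
a=load('t11')[1]['img'][90:170,360:450]
cv2.imwrite('pics/t11c.png',cv2.resize(a[:,:,::-1],None,fx=6,fy=6,interpolation=cv2.INTER_NEAREST))
E
```

```text
[-0.594  0.718  2.196  2.226  1.033 -1.388] [659.4 -41.4 184.3] 11.6333 [-1.   0.7 -0.4] [-4.  -3.5 -1.2] F.U -3.4
n,u,y 43.2 86.5 1.5
[367 228  14  19 127] [374.2 236. ]
tip [380. 246.]
s,y 547.1 -400.0 lift 94.8
[-0.594  0.718  2.196  2.226  1.033 -1.389] [659.4 -41.4 184.3] 11.6833 [-1.   0.8 -0.4] [-3.2 -2.4 -1. ] F.U -2.7
n,u,y 43.2 86.5 1.6
```

View pics/s11c.png

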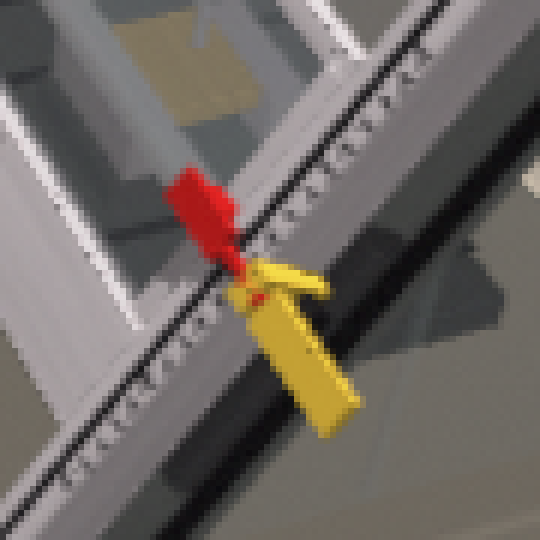

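View pics/t11c.png

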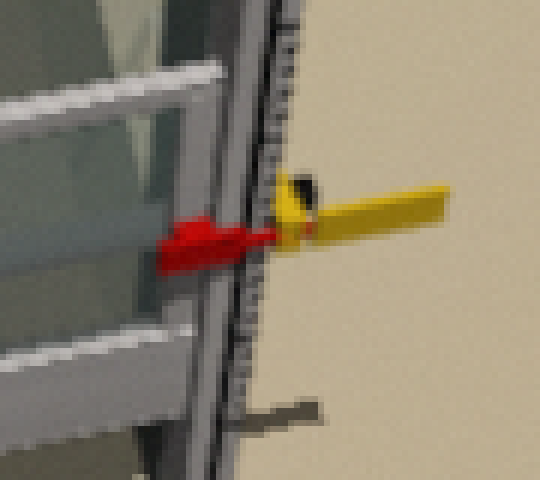

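The pointer tip now shows in the gap of the tab, close to its middle in both views. I'll drop the fingers a little and withdraw square to the window.

>>> drive_tool(targets=[-0.0004,-0.003,0,0,0,0,-0.0004,-0.003,0,0,0,0,-0.0004,-0.003,0,0,0,0,-0.008,-0.001,0,0,0,0,-0.012,0.001,0,0,0,0])

```text
time: 12.15
tool_pos: [636.8, -46.2, 183.7]
tcp_rot: [0.709, 0.668, 0.218, -0.053]
ft_force: [-1.0, 0.4, -0.6]
gripper_width: 0.002
```

>>> drive_tool(targets=[-0.012,0.001,0,0,0,0,-0.012,0.001,0,0,0,0,-0.012,0.001,0,0,0,0,-0.012,0.001,0,0,0,0,-0.005,0.001,0,0,0,0])

```text
time: 12.57
tool_pos: [589.4, -57.8, 209.8]
tcp_rot: [0.709, 0.669, 0.217, -0.054]
ft_force: [0.4, 0.2, 0.1]
gripper_width: 0.005
```

```bash
python3 st.py; python3 redtip.py 12; python3 st.py;  python3 - <<'E'
from h import *
snap('top','t12'); snap('wrist','w12')
ims=[load(f)[1]['img'] for f in('s12','t12')]
a=np.hstack([cv2.resize(ims[0][205:285,345:425],None,fx=5,fy=5,interpolation=cv2.INTER_NEAREST),cv2.resize(ims[1][85:165,365:445],None,fx=5,fy=5,interpolation=cv2.INTER_NEAREST)])
cv2.imwrite('pics/c12.png',a[:,:,::-1])
E
```

```text
[-0.765  0.66   2.345  2.091  1.109 -1.455] [589.4 -57.8 209.8] 12.5667 [-0.9  0.7 -0.4] [0.4 0.2 0.1] F.U 0.3
n,u,y -31.8 72.7 0.8
[367 228  14  19 125] [374.2 236. ]
tip [380. 246.]
s,y 547.1 -400.0 lift 94.8
[-0.765  0.66   2.345  2.091  1.109 -1.454] [589.5 -58.  210. ] 12.6167 [-0.9  0.7 -0.4] [ 0.3 -0.1 -0.3] F.U -0.1
n,u,y -31.8 72.8 0.6
```

View pics/c12.png

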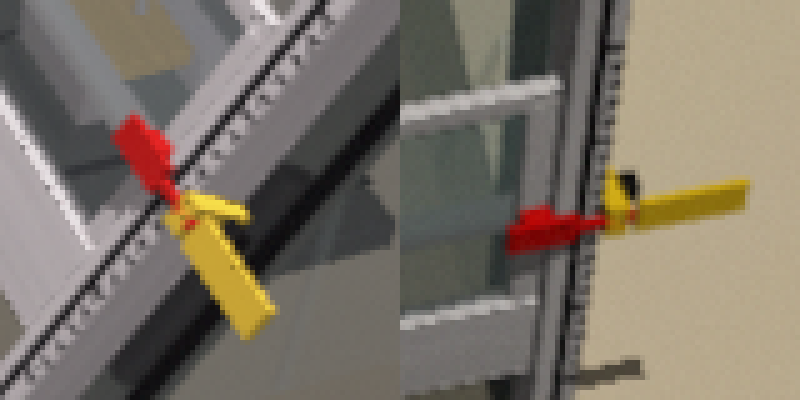

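View pics/w12.png

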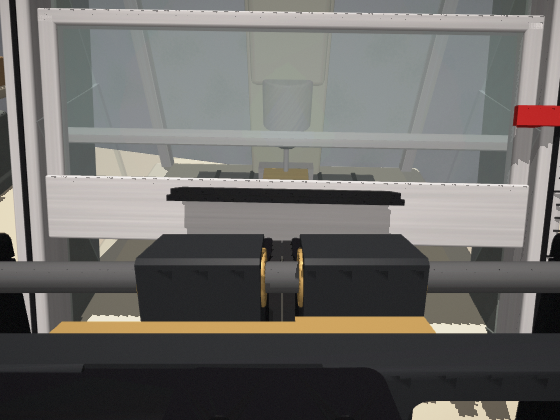

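The window stayed put when released. I'll back off to where the wrist camera sees pointer and tab square on, for an independent check.

>>> drive_tool(targets=[-0.023,0.011,0,0,0,0,-0.023,0.011,0,0,0,0,-0.023,0.011,0,0,0,0,-0.02,0.011,0,0,0,0,-0.015,0.011,0,0,0,0])

```text
time: 13.13
tool_pos: [517.0, -74.2, 299.8]
tcp_rot: [0.709, 0.669, 0.218, -0.054]
ft_force: [0.2, -0.1, 0.2]
gripper_width: 0.007
```

>>> drive_tool(targets=[0,0.01,0,0,0,0,0,0.01,0,0,0,0,0,0.01,0,0,0,0,0,0,0,0,0,0,0,0,0,0,0,0])

```text
time: 13.55
tool_pos: [529.0, -70.9, 327.3]
tcp_rot: [0.71, 0.668, 0.218, -0.053]
ft_force: [0.1, 0.3, -1.1]
gripper_width: 0.007
```

```bash
python3 st.py; python3 - <<'E'
from h import *
snap('wrist','w13'); snap('side','s13')
def ext(f):
    im=load(f)[1]['img']; h=cv2.cvtColor(im,cv2.COLOR_RGB2HSV); m=cv2.inRange(h,(0,140,70),(8,255,255)); m[:,:335]=0; m[:150]=0; m[290:]=0
    p=np.argwhere(m)[:,::-1]; return p[p[:,0]==p[:,0].min()].mean(0),p[p[:,1]==p[:,1].min()].mean(0)
for A,B in zip(ext('side0'),ext('s13')):
    a=onplane(ray('side0',*A),435*N,N);b=onplane(ray('s13',*B),435*N,N); print(A,B,'lift',((b-a)@U).round(1),((b-a)@Y).round(1))
im=load('w13')[1]['img']; h=cv2.cvtColor(im,cv2.COLOR_RGB2HSV)
for lo,hi in(((0,150,90),(6,255,255)),((20,130,90),(32,255,255))):
    m=cv2.inRange(h,lo,hi); m[:,:400]=0; m[320:]=0; k,l,s,c=cv2.connectedComponentsWithStats(m); print([x.tolist() for x in s[1:] if x[4]>15])
E
```

```text
[-0.964  0.24   2.346  1.668  1.046 -0.981] [529.  -70.9 327.3] 13.55 [-1.2  0.8 -0.4] [ 0.1  0.3 -1.1] F.U -0.9
n,u,y -144.1 143.5 1.2
[342. 264.] [367. 232.] lift 93.5 1.1
[345.5 260. ] [371.5 228. ] lift 94.2 -0.9
[[438, 194, 46, 14, 459]]
[[478, 194, 14, 6, 76], [492, 195, 50, 16, 717], [477, 204, 14, 6, 74]]
```

View pics/w13.png

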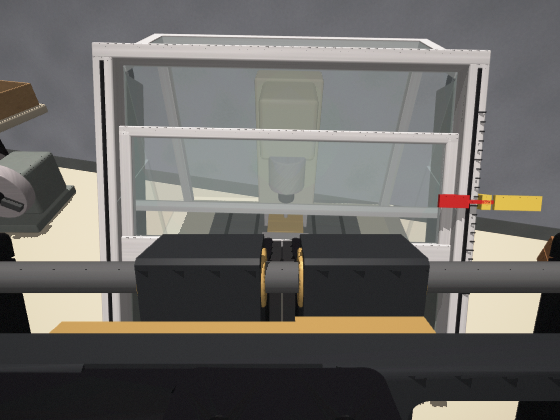

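View pics/s13.png

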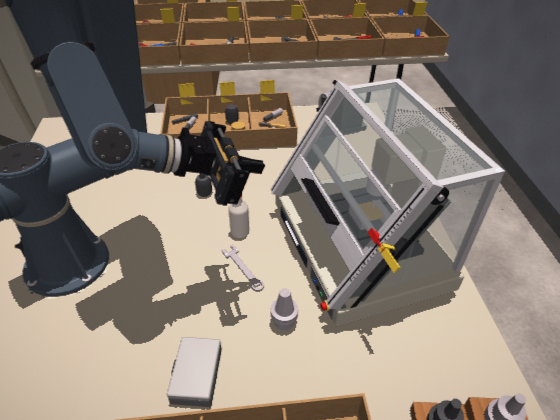

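In the wrist view the pointer splits the tab's inner block, with yellow at rows 194–199 above and 204–209 below, so the tip is centred. The side view shows the tooling and tab where they were and the hand clear.

```bash
python3 -c "
from cell import bot
print(bot.hand_in()); print(bot.get_obs()['time'])"
```

```text
the job is handed in; nothing more can be done
None
the job is handed in; nothing more can be done
```

I pushed the guard window up about 94 mm with the shut fingertips under the lip. It stayed in place after I took the hand away, and I handed the job in at about 13.7 s.

**Last checks:**
- **Height:** the side camera gave a lift of 93.5–94.2 mm against the 94.4 mm measured as needed. The square-on wrist view showed the pointer tip within about 1 mm of the tab's middle.
- **Surroundings:** the tab and tooling looked unmoved in the side picture, and the wrist force was near zero with the hand clear. I did not measure them again.

**What went wrong on the way:** the visible fingertips ended about 18 mm short of the reported TCP. The first push therefore held only the front few millimetres of the lip, and the fingers slid off at about 72 mm of lift. At that point they were just in front of and slightly over the lip, with wrist forces near zero. I backed out, went in deeper and finished the push from underneath.

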